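Set the parking disc by flicking its thumbwheel

ROBOT

A 6-joint arm with a two-finger parallel gripper is mounted at the origin on the work surface. World frame = base frame: x ahead of the robot, y to its left, z up, the work surface at z = 0. Lengths are in m, angles in rad, forces in N, time in s.
With the tool pointing down it reaches from about 0.35 to 0.975 m from the base axis. Payload 4.9 kg.
Tool frame: the origin (TCP) lies at the very end of the fingers, on their centre line; the grasp point (between the pads) lies 19 mm behind it; z points along the fingers, y is the direction in which the jaws open and shut (so a half turn about z gives the same grasp; the last joint's range is limited). The gripper opens to 85 mm and grips with 20 to 120 N. Pads are 22 mm wide; open, the fingers measure 114 mm over their backs; the gripper's body (76 mm by 85 mm) begins 54 mm behind the grasp point. The pads swing forward as they close: fully open they stand 13 mm farther back than shut.
Start: joints at [-1.301, 0.053, 1.613, -0, 1.476, -0.119], TCP at [0.237, -0.578, 0.231] pointing down, gripper open.
Joint ranges: [-3.01, 3.01], [-1.01, 2.22], [0.06, 2.58], [-1.02, 4.17], [0.09, 2.62], [-3.14, 3.14]. Speed limits (rad/s): [2.57, 2.57, 3.14, 3.14, 3.14, 3.14].

INTERFACE

Orientations are given as a rotation vector (axis times angle).
In Python, from station import ctrl gives the robot as it stands.
- The arm moves only by the tool step_arm, never from a script. Its argument "moves" is a list of rows, each a list of 5 numbers: the opening, from 0 (shut) to 1 (fully open), then the shift along the world's x, y, z in m, then the turn about the world's z in degrees. A call has 1 to 20 rows; each row shifts and turns the pose as measured when the row begins; what a row does not reach is not made up. A row lasts 1/8 s, in which the tool goes at most 62.5 mm and 10.7 degrees, less where a joint would pass 70% of its speed; a pose out of reach is approached as far as the arm can. A call is refused whole if a number of a shift passes 0.0625 or a number of a turn 10.7, either way. A call with a gripper value outside its range is refused whole. The fingers move at their own pace and stop on an object; "newtons" is the grip in N (left out, the last holds). Time passes only in rows, so rows that do not move let the fingers close. It gives the time, the measured TCP pose, the force and the opening at its end, in the units of the state.
- ctrl.get_obs(): the state, without advancing time (a new reading comes with each control period).
- ctrl.get_image(name): name is "side" or "top"; returns a dict with "color" (400x640x3 uint8, red, green, blue), "camera_matrix" (3x3 intrinsics, pixels), "R" (3x3) and "t" (3): a world point X has camera coordinates R X + t. Camera axes: x right, y down, z forward; pixel columns grow to the right and rows downward; lengths in m; the calibration is good to about 2 mm. A picture is of the moment at which its call begins. There is no depth.
- ctrl.finish_job(): hands the job in, once; it reports no verdict.
Trained networks look in a picture, given as the dict that the camera call returned (one of the last four; its "shot" number tells which), for a name from the list of things; names that differ only in an ending like _2 or _b are one class to them, and where a whole thing is asked for, a point or a joint stands for the part that bears it (a point fixed in the world has none). Each returns a list of dicts, best first, with "p" (0 to 1); they miss things now and then, are a little off and sometimes report something else, mostly with a low value. They report only what shows in the picture. A call takes as long as a camera call.
- ctrl.spot_in(picture, query): "bbox" ([left, top, right, bottom] in pixels, round what is visible of it).
The state is a dict: "t": time; "q": joint angles; "dq": joint speeds; "effort": joint torques, N m; "tool_pos": TCP position; "tool_rot": TCP orientation; "contact_force": force on the tool from outside, world axes, zero at the start; "wrist_torque": the same for the moment, N m; "opening": finger opening in m.
Only numpy, scipy, OpenCV 4.12 (cv2) and the standard library are available. Lean on these libraries where they do the work, as an engineer would, in place of code of your own. Each camera call takes 0.05 s, during which the arm holds its last target.

TASK

Set the arrival hour on the parking disc: with a fingertip, gently flick the star-shaped thumbwheel on the black holder round by its lobes, click by click and whichever way you like, until the raised steel pointer bar on it points straight at the upright index post and the wheel rests in that click. Only push the wheel with the fingers; pick nothing up, leave everything else on the shelf where it is, and let go at the end.

Things in the scene. Friction and masses are not known exactly. Their poses are not given: they have to be found in the camera images.
- holder: Black plastic parking disc holder screwed flat to the shelf: a plate 14 mm high, reaching 56 mm behind the wheel's axis, 94 mm ahead and 58 mm to each side. Origin on the wheel's axis at the shelf surface; +x points from the axis to the index post, z up. The aluminium post is 12 x 10 mm, its top 44 mm above the shelf, its near face 74 mm from the axis.
- wheel (a joint): Thumbwheel angle (rad), counter-clockwise from above, from the holder's +x to the pointer bar: 0 or 6.283 is the pointer at the post. Turns both ways (-7 to 13). A spring detent holds it at each multiple of 0.785 rad (45 degrees): 1 to 3 N sideways at a lobe moves it, and past half a click it snaps on to the next.
- wheel_axis (a point): On the upright axis of the white star thumbwheel, at its top face, 34 mm above the shelf (hub cap and bar stand 6 mm higher). Wheel: disc of 36 mm radius with eight lobes 45 degrees apart, 9 mm wide with round ends, reaching 62 mm from the axis, all 22 to 34 mm above the shelf; 38 mm free between lobes at 60 mm from the axis.
- pointer_tip (a point): Outer end of the raised dark steel pointer bar (8 mm wide, 6 mm high), which lies on top of one lobe from the hub to 60 mm from the axis, 40 mm above the shelf. The other lobes lie at multiples of 45 degrees from it.
- index_spot (a point): The spot just inside the index post, 60 mm from the axis, 40 mm above the shelf, where the pointer tip stands when the disc is set.
- bowl: Green ceramic egg-shaped bowl, 94 mm across, 74 mm high, loose; origin at the centre of its underside. Leave alone.
- tin: Aluminium screw-top tin, 66 mm across, 40 mm high, loose; origin at the centre of its underside. Leave alone.
- key_long: Brass key lying flat, 66 mm long, 4 mm thick, round bow 24 mm across, loose; origin on the underside at the root of the bow, blade along +x. Leave alone.
- key_short: Brass key lying flat, 54 mm long, 4 mm thick, round bow 24 mm across, loose; origin on the underside at the root of the bow, blade along +x. Leave alone.
- case: Dark brown sunglasses case, 64 x 158 x 44 mm (long along its y), loose; origin at the centre of its underside. Leave alone.
- mug: White mug, 80 mm across, 85 mm high, handle at +y, loose; origin at the centre of its underside. Leave alone.

How it is judged:
By the outcome, as a careful person would: the job done as asked, in the order asked, and still so for the second after the job is handed in, with the robot touching nothing.
It also fails if it takes over 51 s, if anything falls off the work surface, if the arm or the gripper's body presses on something with over 40 N, if the wrist force passes 120 N, or if a joint passes its speed limit or range.

## Working session

There is one attempt and no reset: what is moved stays moved. The work goes in short steps, Python scripts to look and compute and a tool call to move; the robot and the scene stay as the last step left them, time stands still between calls to the robot, and variables do not carry over. Pictures are saved under pics/ and viewed, and the job is handed in when it is done.

Besides the shell and the picture viewer there is one more tool, called after "Call:" as name(argument=value, ...), one argument or row to a line, values as JSON. step_arm: Moves the arm, as the interface text tells. Its arguments: {"type":"object","properties":{"moves":{"type":"array","items":{"type":"array","items":{"type":"number"}}},"newtons":{"type":"number"}},"required":["moves"]}

```bash
mkdir -p pics; cat > h.py <<'E'
import numpy as np,cv2
from station import ctrl
def proj(im,X):
    c=im["R"]@np.array(X,float)+im["t"]; u=im["camera_matrix"]@c; return u[:2]/u[2]
def back(im,uv,z):
    d=np.linalg.inv(im["camera_matrix"])@np.array([uv[0],uv[1],1.0]); R=im["R"]
    o=-R.T@im["t"]; d=R.T@d; return o+d*(z-o[2])/d[2]
E
python3 - <<'E'
from h import *
for n in ("top","side"):
    im=ctrl.get_image(n); cv2.imwrite(f"pics/{n}0.png",im["color"][:,:,::-1])
    print(n,-im["R"].T@im["t"])
    for q in ("holder","wheel","wheel_axis","pointer_tip","index_spot","bowl","tin","mug","case","key_long","key_short"):
        try: print(q,[(np.round(d["bbox"]).tolist(),round(d["p"],2)) for d in ctrl.spot_in(im,q)[:2]])
        except Exception as e: print(q,e)
print(ctrl.get_obs()["t"],ctrl.get_obs()["tool_pos"],ctrl.get_obs()["tool_rot"])
E
```

```text
top [0.47196416 0.09244232 1.07840883]
holder [([354.0, 189.0, 411.0, 263.0], 0.61)]
wheel [([351.0, 204.0, 414.0, 262.0], 0.91), ([249.0, 219.0, 291.0, 275.0], 0.48)]
wheel_axis [([354.0, 189.0, 414.0, 260.0], 0.83), ([435.0, 154.0, 481.0, 202.0], 0.7)]
pointer_tip [([352.0, 206.0, 413.0, 260.0], 0.56)]
index_spot [([352.0, 188.0, 413.0, 262.0], 0.8)]
bowl [([434.0, 157.0, 481.0, 203.0], 0.73)]
tin [([311.0, 203.0, 344.0, 236.0], 0.98), ([435.0, 256.0, 445.0, 283.0], 0.31)]
mug [([248.0, 220.0, 292.0, 272.0], 0.86)]
case [([319.0, 130.0, 395.0, 170.0], 0.97)]
key_long [([326.0, 257.0, 343.0, 286.0], 0.61)]
key_short [([435.0, 258.0, 442.0, 282.0], 0.54), ([352.0, 189.0, 411.0, 266.0], 0.39)]
side [0.02374898 0.85857484 0.59136373]
holder [([336.0, 180.0, 400.0, 218.0], 0.71)]
wheel [([353.0, 182.0, 396.0, 202.0], 0.91)]
wheel_axis [([337.0, 179.0, 403.0, 216.0], 0.76)]
pointer_tip [([352.0, 182.0, 400.0, 205.0], 0.71)]
index_spot [([339.0, 182.0, 402.0, 216.0], 0.83)]
bowl [([355.0, 148.0, 387.0, 177.0], 0.81)]
tin [([328.0, 200.0, 357.0, 224.0], 0.89)]
mug [([310.0, 201.0, 356.0, 252.0], 0.83)]
case [([288.0, 168.0, 332.0, 200.0], 0.85)]
key_long [([368.0, 224.0, 392.0, 230.0], 0.68)]
key_short [([413.0, 189.0, 429.0, 200.0], 0.61)]
1.2 [ 0.23692161 -0.57834742  0.231307  ] [3.08238775e+00 6.06884951e-01 1.19571586e-06]
```

```bash
python3 - <<'E'
import cv2
a=cv2.imread("pics/top0.png"); cv2.imwrite("pics/top0c.png",cv2.resize(a[170:290,300:460],None,fx=5,fy=5,interpolation=cv2.INTER_CUBIC))
a=cv2.imread("pics/side0.png"); cv2.imwrite("pics/side0c.png",cv2.resize(a[140:260,290:450],None,fx=5,fy=5,interpolation=cv2.INTER_CUBIC))
E
```

```text
(no output)
```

View pics/top0.png

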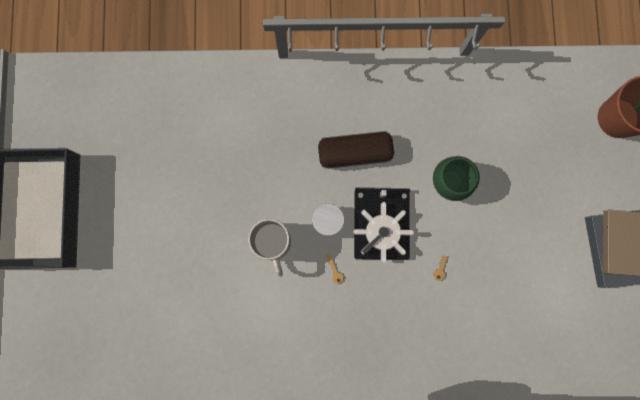

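View pics/top0c.png

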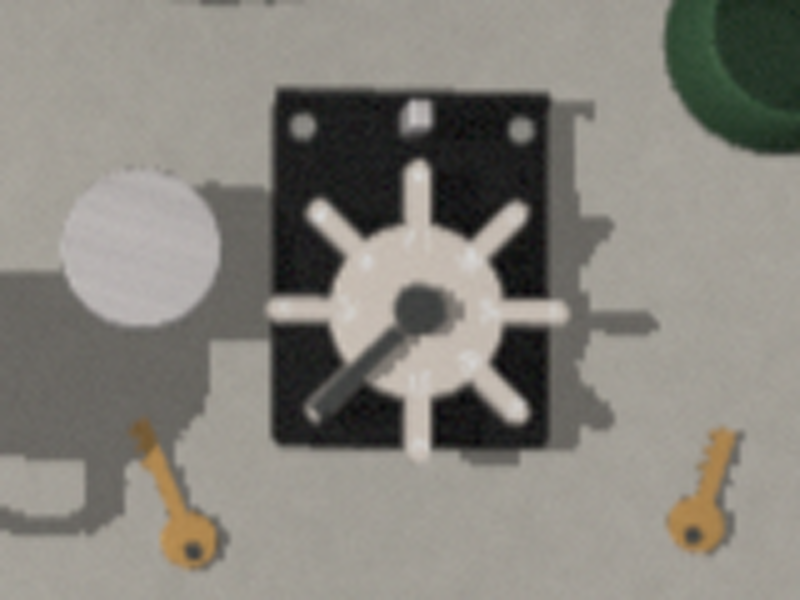

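View pics/side0c.png

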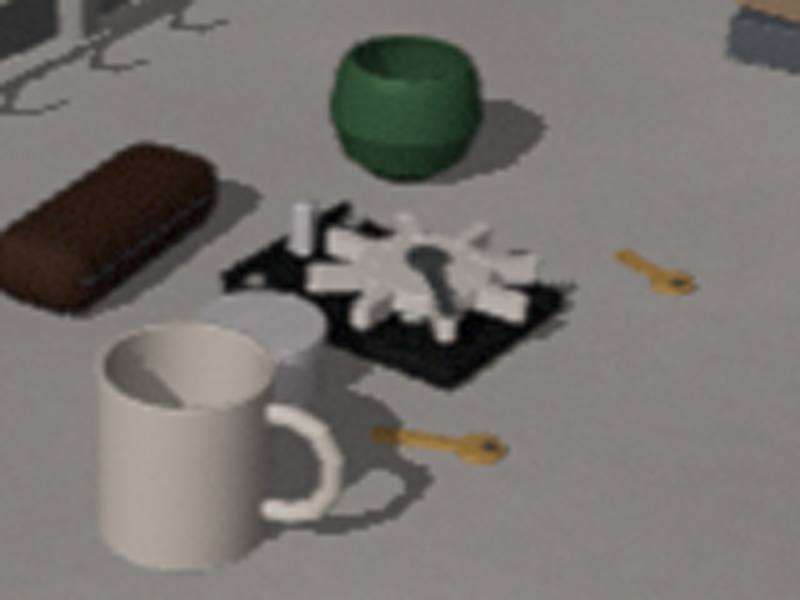

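The top view shows the hub at about pixel (384, 232), the post above it at about (383, 192), and the pointer running lower-left to about (363, 252). I'll work out world positions from these.

```bash
python3 - <<'E'
from h import *
im=ctrl.get_image("top")
P=lambda x,y,z: np.round(back(im,(300+x/5-.4,170+y/5-.4),z),4)
print("hub",P(418,308,.04)); 
L=[P(418,165,.034),P(418,457,.034),P(270,308,.034),P(565,312,.034),P(320,207,.034),P(522,207,.034),P(523,418,.034)]
print("lobes",L); print("tip",P(314,414,.04)); print("post",P(418,108,.044))
print("plate",[P(*c,.014) for c in((275,90),(548,95),(548,447),(272,443))])
print("tin",P(140,248,.04)); print("keys",[P(142,422,.004),P(190,540,.004),P(725,430,.004),P(695,522,.004)])
print("bowl",[P(668,50,.05)],back(im,(457,178),.074)); print("mug",back(im,(269,240),.085))
print("case",back(im,(319,165),.03),back(im,(394,150),.03))
E
```

```text
hub [ 0.5417 -0.0518  0.04  ]
lobes [array([ 0.6011, -0.0547,  0.034 ]), array([ 0.4814, -0.0505,  0.034 ]), array([0.5433, 0.0081, 0.034 ]), array([ 0.5393, -0.113 ,  0.034 ]), array([ 0.5845, -0.0137,  0.034 ]), array([ 0.5829, -0.0971,  0.034 ]), array([ 0.4963, -0.094 ,  0.034 ])]
tip [ 0.4995 -0.0081  0.04  ]
post [ 0.6234 -0.0541  0.044 ]
plate [array([0.6366, 0.0017, 0.014 ]), array([ 0.6324, -0.1136,  0.014 ]), array([ 0.4846, -0.1075,  0.014 ]), array([0.4886, 0.0072, 0.014 ])]
tin [0.5684 0.0609 0.04  ]
keys [array([0.4986, 0.0606, 0.004 ]), array([0.4493, 0.0417, 0.004 ]), array([ 0.4903, -0.1843,  0.004 ]), array([ 0.4523, -0.1698,  0.004 ])]
bowl [array([ 0.6447, -0.1567,  0.05  ])] [ 0.64305303 -0.1988245   0.074     ]
mug [0.52594588 0.17672358 0.085     ]
case [0.68308094 0.07606066 0.03      ] [ 0.71238167 -0.08189044  0.03      ]
```

The axis is at (0.541, -0.0525), the holder yaw is about -1.9°, and the pointer is at about +135° in the holder frame. That means three clicks clockwise. I'll lower shut fingers into the gap at -22.5° and drag along the arc, turning the tool with it.

Call:
step_arm(
  moves=[
    [0, 0.03, 0.0417, 0, 4.33],
    [0, 0.03, 0.0417, 0, 4.33],
    [0, 0.03, 0.0417, 0, 4.33],
    [0, 0.03, 0.0417, 0, 4.33],
    [0, 0.03, 0.0417, 0, 4.33],
    [0, 0.03, 0.0417, 0, 4.33],
    [0, 0.03, 0.0417, 0, 4.33],
    [0, 0.03, 0.0417, 0, 4.33],
    [0, 0.03, 0.0417, 0, 4.33],
    [0, 0.03, 0.0417, 0, 4.33],
    [0, 0.03, 0.0417, 0, 0],
    [0, 0.03, 0.0417, 0, 0],
    [0, 0, 0, 0, 0],
  ],
  newtons=20,
)

```text
t: 2.88
tool_pos: [0.6057, -0.0612, 0.2333]
tool_rot: [2.617, 1.728, 0.006]
contact_force: [-0.2, -0.7, -0.2]
opening: -0.0002
```

```bash
cat >> h.py <<'E'
C=np.array([.5413,-.0525]); YAW=-1.9
def st():
    from scipy.spatial.transform import Rotation as R
    o=ctrl.get_obs(); y=R.from_rotvec(o["tool_rot"]).as_matrix()
    d=o["tool_pos"][:2]-C
    print("t",o["t"],"pos",np.round(o["tool_pos"],4),"yang",np.degrees(np.arctan2(y[1,1],y[0,1])).round(1),"zax",y[:,2].round(3),"r",np.hypot(*d).round(4),"holder ang",(np.degrees(np.arctan2(d[1],d[0]))-YAW).round(1),"F",np.round(o["contact_force"],1),"open",o["opening"],"q6",o["q"][5])
E
python3 -c "from h import *; st()"
```

```text
t 2.875 pos [ 0.6057 -0.0612  0.2333] yang -23.1 zax [ 0.007 -0.003 -1.   ] r 0.0649 holder ang -5.8 F [-0.2 -0.7 -0.2] open -0.00015523058556877727 q6 0.18113944492216402
```

Target is (0.5987, -0.0785). I'll go there and down to z = 0.06.

Call:
step_arm(
  moves=[
    [0, -0.007, -0.0173, -0.04, -1.3],
    [0, 0, 0, -0.045, 0],
    [0, 0, 0, -0.045, 0],
    [0, 0, 0, -0.043, 0],
    [0, 0, 0, 0, 0],
  ],
)

```text
t: 3.5
tool_pos: [0.5973, -0.082, 0.0583]
tool_rot: [2.634, 1.693, 0.008]
contact_force: [-0.0, 0.3, 0.7]
opening: 0.0003
```

```bash
python3 - <<'E'
from h import *
st()
a=ctrl.get_image("top")["color"][:,:,::-1]; b=ctrl.get_image("side")["color"][:,:,::-1]
f=lambda a,y,x:cv2.resize(a[y:y+110,x:x+80],None,fx=5,fy=5,interpolation=cv2.INTER_CUBIC)
cv2.imwrite("pics/p1.png",np.hstack([f(a,170,345),f(b,120,330)]))
E
```

```text
t 3.5 pos [ 0.5973 -0.082   0.0583] yang -24.6 zax [ 0.01  -0.006 -1.   ] r 0.0633 holder ang -25.9 F [-0.   0.3  0.7] open 0.0003345889718788399 q6 0.17153773780286483
```

View pics/p1.png

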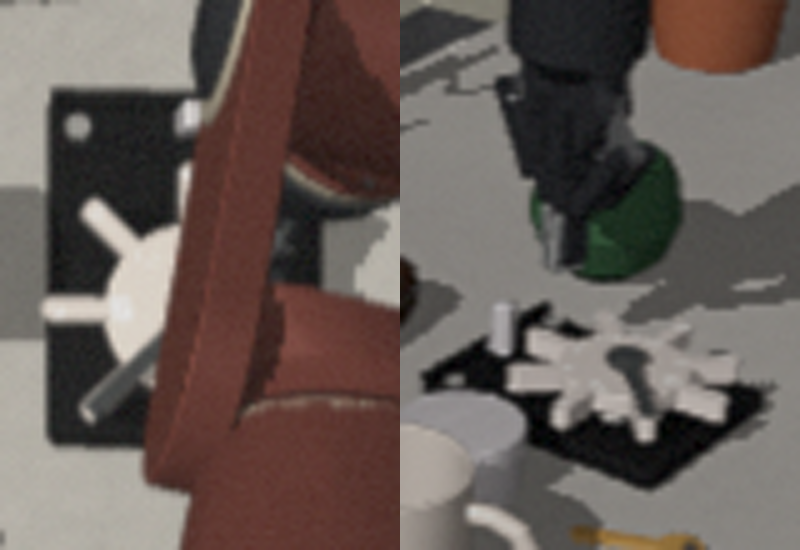

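The side view shows the shut fingertips over the gap between the post lobe and the -45° lobe, with clearance to the post. I'll correct by a few mm and lower.

Call:
step_arm(
  moves=[
    [0, 0.0014, 0.0035, -0.005, 0],
    [0, 0, 0.0005, -0.01, 0],
    [0, 0, 0, -0.01, 0],
    [0, 0, 0, -0.0095, 0],
    [0, 0, 0, 0, 0],
  ],
)

```text
t: 4.22
tool_pos: [0.6068, -0.0797, 0.0334]
tool_rot: [2.622, 1.685, 0.029]
contact_force: [0.0, -0.3, -1.3]
opening: -0.0
```

```bash
python3 - <<'E'
from h import *
st()
b=ctrl.get_image("side")["color"][:,:,::-1]
cv2.imwrite("pics/p2.png",cv2.resize(b[140:230,320:420],None,fx=7,fy=6,interpolation=cv2.INTER_CUBIC))
# arc plan waypoints (-22.5 -> -67.5) in steps of 5 deg at r .063
r=.063
for h in np.arange(-22.5,-158,-5.0):
    a=np.radians(h+YAW); b2=np.radians(h-5+YAW)
    print(h,np.round(C+r*np.array([np.cos(a),np.sin(a)]),4),"step",np.round(r*np.array([np.cos(b2)-np.cos(a),np.sin(b2)-np.sin(a)]),4))
E
```

```text
t 4.225 pos [ 0.6068 -0.0797  0.0334] yang -24.5 zax [ 0.029 -0.011 -1.   ] r 0.0709 holder ang -20.7 F [ 0.  -0.3 -1.3] open -4.7409973302967586e-05 q6 0.17934320982409796
-22.5 [ 0.5987 -0.0785] step [-0.0025 -0.0049]
-27.5 [ 0.5962 -0.0834] step [-0.0029 -0.0047]
-32.5 [ 0.5933 -0.0881] step [-0.0033 -0.0044]
-37.5 [ 0.59   -0.0925] step [-0.0037 -0.0041]
-42.5 [ 0.5863 -0.0966] step [-0.004  -0.0038]
-47.5 [ 0.5823 -0.1003] step [-0.0043 -0.0034]
-52.5 [ 0.578  -0.1037] step [-0.0046 -0.003 ]
-57.5 [ 0.5734 -0.1067] step [-0.0048 -0.0026]
-62.5 [ 0.5685 -0.1093] step [-0.0051 -0.0022]
-67.5 [ 0.5635 -0.1115] step [-0.0052 -0.0017]
-72.5 [ 0.5582 -0.1132] step [-0.0054 -0.0012]
-77.5 [ 0.5529 -0.1144] step [-0.0054 -0.0008]
-82.5 [ 0.5474 -0.1152] step [-0.0055 -0.0003]
-87.5 [ 0.542  -0.1155] step [-0.0055  0.0002]
-92.5 [ 0.5365 -0.1153] step [-0.0055  0.0007]
-97.5 [ 0.531  -0.1147] step [-0.0054  0.0011]
-102.5 [ 0.5256 -0.1135] step [-0.0053  0.0016]
-107.5 [ 0.5204 -0.1119] step [-0.0051  0.002 ]
-112.5 [ 0.5153 -0.1099] step [-0.0049  0.0025]
-117.5 [ 0.5104 -0.1074] step [-0.0047  0.0029]
-122.5 [ 0.5057 -0.1045] step [-0.0044  0.0033]
-127.5 [ 0.5013 -0.1012] step [-0.0041  0.0037]
-132.5 [ 0.4972 -0.0975] step [-0.0038  0.004 ]
-137.5 [ 0.4935 -0.0935] step [-0.0034  0.0043]
-142.5 [ 0.4901 -0.0892] step [-0.003   0.0046]
-147.5 [ 0.4871 -0.0846] step [-0.0026  0.0048]
-152.5 [ 0.4845 -0.0797] step [-0.0022  0.0051]
-157.5 [ 0.4823 -0.0747] step [-0.0017  0.0052]
```

View pics/p2.png

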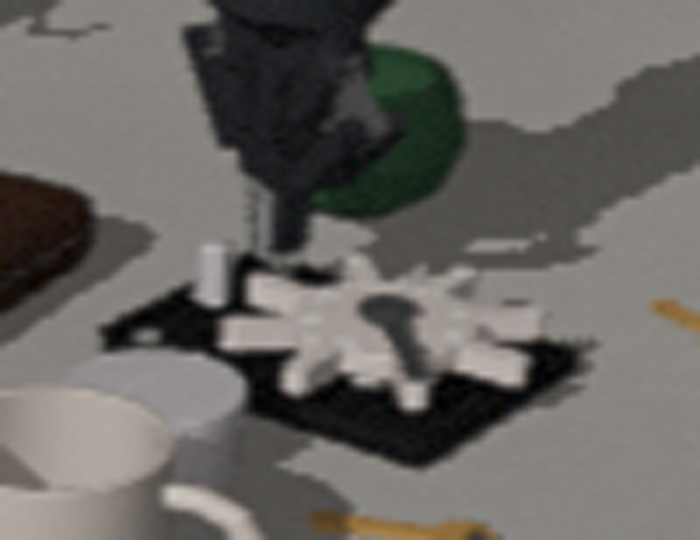

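```bash
python3 - <<'E'
from h import *
o=ctrl.get_obs(); print({k:np.round(o[k],3) for k in o})
E
```

```text
{'t': np.float64(4.275), 'q': array([-0.251,  0.202,  1.802, -0.004,  1.106,  0.179]), 'dq': array([-0.   , -0.011, -0.012, -0.001,  0.002, -0.001]), 'effort': array([ 1.0000e-03, -4.0552e+01, -3.1781e+01, -1.1000e-02, -1.0400e-01,
       -0.0000e+00]), 'tool_pos': array([ 0.607, -0.08 ,  0.034]), 'tool_rot': array([2.621, 1.685, 0.03 ]), 'contact_force': array([-0.474, -0.009,  0.254]), 'wrist_torque': array([ 0.055,  0.063, -0.014]), 'opening': np.float64(-0.0)}
```

Call:
step_arm(
  moves=[
    [0, 0, 0, 0, 0],
    [0, 0, 0, 0, 0],
  ],
)

```text
t: 4.53
tool_pos: [0.6075, -0.0799, 0.0344]
tool_rot: [2.621, 1.684, 0.031]
contact_force: [-0.7, 0.4, 0.3]
opening: -0.0
```

```bash
python3 - <<'E'
from h import *
st()
o=ctrl.get_obs(); print({k:np.round(o[k],3) for k in o})
E
```

```text
t 4.525 pos [ 0.6075 -0.0799  0.0344] yang -24.5 zax [ 0.031 -0.011 -0.999] r 0.0716 holder ang -20.6 F [-0.7  0.4  0.3] open -1.4955368769478263e-05 q6 0.1793456547069241
{'t': np.float64(4.525), 'q': array([-0.251,  0.201,  1.801, -0.004,  1.107,  0.179]), 'dq': array([ 0.001, -0.003, -0.004, -0.   , -0.   , -0.001]), 'effort': array([ 1.0000e-03, -4.0642e+01, -3.1873e+01, -1.0000e-02, -1.0100e-01,
       -0.0000e+00]), 'tool_pos': array([ 0.607, -0.08 ,  0.034]), 'tool_rot': array([2.621, 1.684, 0.031]), 'contact_force': array([-0.668,  0.356,  0.264]), 'wrist_torque': array([ 0.038,  0.022, -0.02 ]), 'opening': np.float64(-0.0)}
```

No contact. Each row drifts slightly (about +1.5 mm in x and +2 mm in z), so I'll correct by feedback.

Call:
step_arm(
  moves=[
    [0, -0.005, 0.0005, -0.007, 0],
    [0, -0.006, 0.001, -0.007, 0],
    [0, 0, 0, 0, 0],
  ],
)

```text
t: 4.9
tool_pos: [0.5954, -0.0782, 0.0194]
tool_rot: [2.621, 1.684, 0.03]
contact_force: [0.7, 0.1, -0.0]
opening: -0.0
```

```bash
python3 -c "from h import *; st()"
```

```text
t 4.9 pos [ 0.5954 -0.0782  0.0194] yang -24.5 zax [ 0.031 -0.011 -0.999] r 0.06 holder ang -23.5 F [ 0.7  0.1 -0. ] open -4.037815015336542e-05 q6 0.1770873028762924
```

Call:
step_arm(
  moves=[
    [0, 0.001, -0.006, 0.003, -5],
    [0, -0.0029, -0.0047, 0, -5],
    [0, -0.0033, -0.0044, 0, -5],
    [0, -0.0037, -0.0041, 0, -5],
    [0, -0.004, -0.0038, 0, -5],
    [0, -0.0043, -0.0034, 0, -5],
  ],
)

```text
t: 5.65
tool_pos: [0.5797, -0.1046, 0.023]
tool_rot: [2.97, 0.921, 0.028]
contact_force: [0.9, -0.2, -0.4]
opening: 0.0001
```

```bash
python3 -c "from h import *; st()"
```

```text
t 5.65 pos [ 0.5797 -0.1046  0.023 ] yang -55.5 zax [ 0.026 -0.025 -0.999] r 0.0647 holder ang -51.7 F [ 0.9 -0.2 -0.4] open 0.0001342066814661225 q6 0.6808356185007345
```

Tracking well. I'll continue to -67.5° and then look.

Call:
step_arm(
  moves=[
    [0, -0.005, -0.0022, 0, -4.5],
    [0, -0.0052, -0.0022, 0, -4.5],
    [0, -0.005, -0.0015, 0, -4.5],
    [0, 0, 0, 0, 0],
  ],
)

```text
t: 6.15
tool_pos: [0.5645, -0.1112, 0.0235]
tool_rot: [3.056, 0.554, 0.024]
contact_force: [0.6, 0.8, -0.6]
opening: -0.0003
```

```bash
python3 - <<'E'
from h import *
st()
a=ctrl.get_image("top")["color"][:,:,::-1]; b=ctrl.get_image("side")["color"][:,:,::-1]
f=lambda a,y,x:cv2.resize(a[y:y+110,x:x+80],None,fx=5,fy=5,interpolation=cv2.INTER_CUBIC)
cv2.imwrite("pics/p3.png",np.hstack([f(a,170,345),f(b,130,330)]))
E
```

```text
t 6.15 pos [ 0.5645 -0.1112  0.0235] yang -69.5 zax [ 0.022 -0.032 -0.999] r 0.0632 holder ang -66.5 F [ 0.6  0.8 -0.6] open -0.0002953062039228585 q6 0.9128063535595069
```

View pics/p3.png

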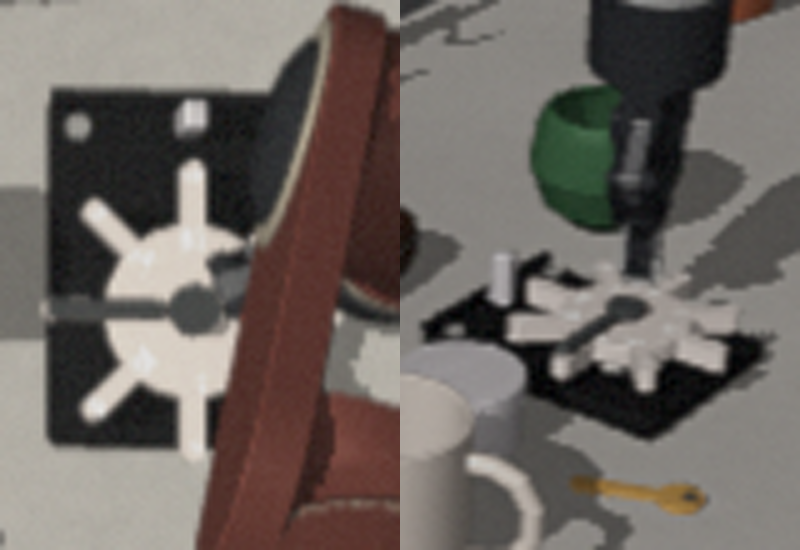

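The first click is done: the pointer now points left (holder +90°). I'll follow the arc for the second click, to -112.5° at (0.5153, -0.110).

Call:
step_arm(
  moves=[
    [0, -0.006, -0.0015, 0, -4.5],
    [0, -0.0054, -0.0012, 0, -5],
    [0, -0.0054, -0.0006, 0, -5],
    [0, -0.0055, -0.0002, 0, -5],
    [0, -0.0055, 0.0004, 0, -5],
    [0, -0.0055, 0.0009, 0, -5],
  ],
)

```text
t: 7.0
tool_pos: [0.536, -0.1149, 0.0256]
tool_rot: [3.087, -0.256, 0.026]
contact_force: [1.0, -0.7, -1.4]
opening: 0.0001
```

```bash
python3 -c "from h import *; st()"
```

```text
t 7.0 pos [ 0.536  -0.1149  0.0256] yang -99.5 zax [ 0.013 -0.045 -0.999] r 0.0626 holder ang -92.9 F [ 1.  -0.7 -1.4] open 0.00012299067880748596 q6 1.429194684012694
```

Call:
step_arm(
  moves=[
    [0, -0.0055, 0.001, -0.002, -3],
    [0, -0.0054, 0.0012, 0, -4],
    [0, -0.0053, 0.0016, 0, -4],
    [0, -0.004, 0.0014, 0, -4],
    [0, 0, 0, 0, 0],
  ],
)

```text
t: 7.62
tool_pos: [0.5172, -0.1097, 0.0247]
tool_rot: [3.024, -0.661, 0.022]
contact_force: [0.1, -0.6, -0.3]
opening: 0.0002
```

```bash
python3 - <<'E'
from h import *
st()
a=ctrl.get_image("top")["color"][:,:,::-1]; b=ctrl.get_image("side")["color"][:,:,::-1]
f=lambda a,y,x:cv2.resize(a[y:y+110,x:x+80],None,fx=5,fy=5,interpolation=cv2.INTER_CUBIC)
cv2.imwrite("pics/p4.png",np.hstack([f(a,170,345),f(b,130,330)]))
E
```

```text
t 7.625 pos [ 0.5172 -0.1097  0.0247] yang -114.7 zax [ 0.004 -0.048 -0.999] r 0.0621 holder ang -110.9 F [ 0.1 -0.6 -0.3] open 0.00020730260012397073 q6 1.6980075057228734
```

View pics/p4.png

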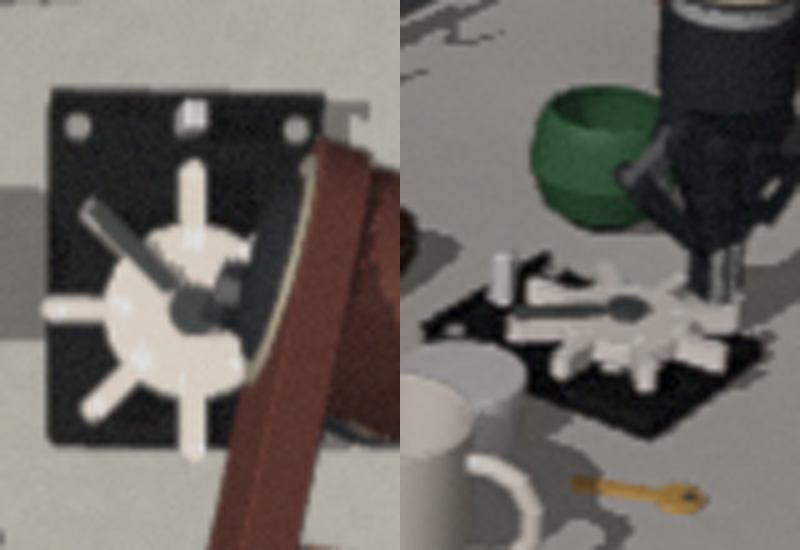

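The second click is done and the pointer is at +45°. Third click: drag to -157.5° at (0.4823, -0.075).

Call:
step_arm(
  moves=[
    [0, -0.006, 0.0018, 0, -5],
    [0, -0.0047, 0.0024, 0, -5],
    [0, -0.0046, 0.0028, 0, -5],
    [0, -0.0043, 0.0033, 0, -5],
    [0, -0.0041, 0.0037, 0, -4.5],
    [0, -0.0038, 0.004, 0, -4.5],
  ],
)

```text
t: 8.48
tool_pos: [0.4931, -0.0946, 0.0261]
tool_rot: [2.75, -1.406, 0.017]
contact_force: [1.2, -1.5, -0.5]
opening: 0.0001
```

```bash
python3 -c "from h import *; st()"
```

```text
t 8.475 pos [ 0.4931 -0.0946  0.0261] yang -144.2 zax [-0.014 -0.052 -0.999] r 0.064 holder ang -136.9 F [ 1.2 -1.5 -0.5] open 0.00011049885966591775 q6 2.2353645471806485
```

Call:
step_arm(
  moves=[
    [0, -0.0034, 0.0043, -0.002, -3],
    [0, -0.0028, 0.0047, 0, -4],
    [0, -0.0025, 0.005, 0, -4],
    [0, -0.0018, 0.005, 0, -4],
    [0, 0, 0, 0, 0],
  ],
)

```text
t: 9.1
tool_pos: [0.484, -0.0759, 0.0249]
tool_rot: [2.54, -1.755, 0.01]
contact_force: [-0.2, 0.4, 0.0]
opening: -0.0003
```

```bash
python3 - <<'E'
from h import *
st()
a=ctrl.get_image("top")["color"][:,:,::-1]; b=ctrl.get_image("side")["color"][:,:,::-1]
f=lambda a,y,x:cv2.resize(a[y:y+110,x:x+80],None,fx=5,fy=5,interpolation=cv2.INTER_CUBIC)
cv2.imwrite("pics/p5.png",np.hstack([f(a,170,345),f(b,130,330)]))
E
```

```text
t 9.1 pos [ 0.484  -0.0759  0.0249] yang -159.3 zax [-0.025 -0.048 -0.999] r 0.0619 holder ang -155.9 F [-0.2  0.4  0. ] open -0.0003195513602669274 q6 2.5293257603437227
```

View pics/p5.png

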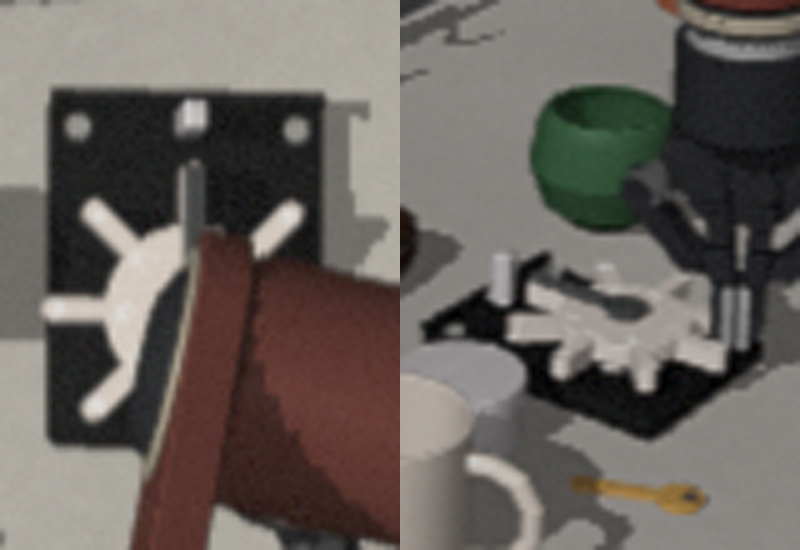

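The pointer is at the post. I'll lift straight up, then move off to the right side to get a clear view.

Call:
step_arm(
  moves=[
    [0, 0, 0, 0.01, 0],
    [0, 0, 0, 0.02, 0],
    [0, 0, 0, 0.03, 0],
    [0, 0, 0, 0.05, 0],
    [0, 0, 0, 0.05, 0],
    [0, 0, -0.05, 0.03, 0],
    [0, 0, -0.05, 0, 0],
    [0, -0.01, -0.05, 0, 0],
    [0, -0.01, -0.05, 0, 0],
    [0, -0.01, -0.05, 0, 0],
    [0, -0.01, -0.05, 0, 0],
    [0, 0, 0, 0, 0],
    [0, 0, 0, 0, 0],
  ],
)

```text
t: 10.82
tool_pos: [0.4419, -0.3871, 0.2333]
tool_rot: [2.549, -1.742, 0.033]
contact_force: [-0.1, 0.8, 0.3]
opening: 0.0001
```

```bash
python3 - <<'E'
from h import *
st()
im=ctrl.get_image("top");a=im["color"][:,:,::-1]; b=ctrl.get_image("side")["color"][:,:,::-1]
f=lambda a,y,x:cv2.resize(a[y:y+110,x:x+80],None,fx=5,fy=5,interpolation=cv2.INTER_CUBIC)
cv2.imwrite("pics/p6.png",np.hstack([f(a,170,345),f(b,130,330)]))
a0=cv2.imread("pics/top0.png"); d=cv2.absdiff(a0,np.ascontiguousarray(a)).max(2)
for n,(x0,y0,x1,y1) in dict(tin=(308,200,347,239),mug=(245,217,295,276),case=(315,127,398,173),bowl=(431,153,484,206),k1=(324,254,346,289),k2=(432,253,449,285)).items(): print(n,(d[y0:y1,x0:x1]>40).sum())
E
```

```text
t 10.825 pos [ 0.4419 -0.3871  0.2333] yang -158.8 zax [-0.013 -0.057 -0.998] r 0.3491 holder ang -104.6 F [-0.1  0.8  0.3] open 0.00011944131396302204 q6 1.9521089660722748
tin 0
mug 0
case 0
bowl 0
k1 0
k2 0
```

View pics/p6.png

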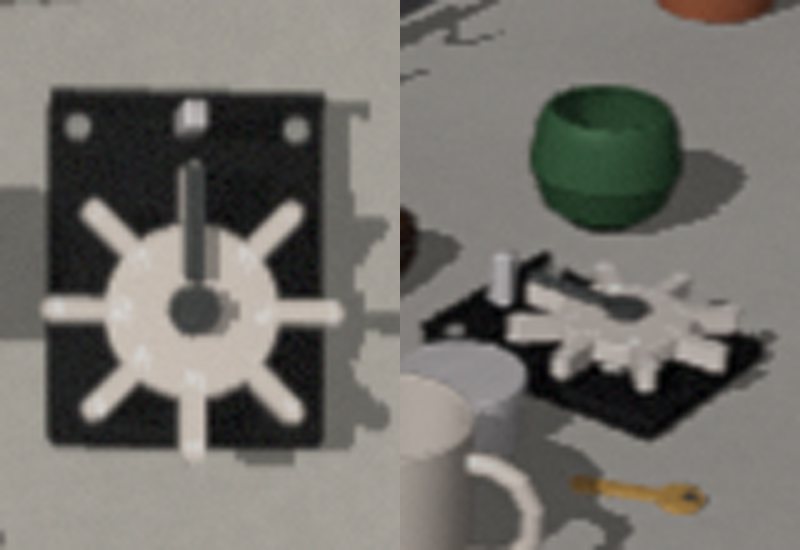

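The clear view shows the pointer (crop x≈193, from the hub at y≈310 to the tip at y≈165) in line with the post at (192, 115). The wheel is in its click, and nothing else has moved.

```bash
python3 -c "from h import *; print(ctrl.finish_job())"
```

```text
the job is handed in; nothing more can be done
None
```

The parking disc is set: the pointer bar points straight at the index post and the wheel rests in that click. I put the shut fingertips into a gap between lobes and turned the wheel three clicks clockwise (from +135° to 0). Then I lifted clear and handed the job in at about 11 s.

- **Pointer:** the last top picture shows the bar in line with the post and the lobes at their 45° positions. The side picture agrees.
- **Other things:** in before and after top pictures, nothing changed where the bowl, tin, keys, case and mug lie.
- **Forces:** the readings after each move stayed around 2 N or less.
- **Arm drift:** rows drifted by a few mm and the tool tilted up to about 3°. I corrected the position from the measured pose and left the tilt, and neither did any harm.

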